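# Line up the slide-staining row by height

## Robot

A 6-joint arm with a two-finger parallel gripper is mounted at the origin on a cart in front of the work surface, level with it; the furniture and walls round the work are solid. World frame = base frame: x ahead of the robot, y to its left, z up, the work surface at z = 0. Lengths are in mm, angles in rad, forces in N, time in s.
With the tool pointing down it reaches from about 400 to 925 mm from the base axis. Payload 12.5 kg.
Tool frame: the origin (TCP) lies at the very end of the fingers, on their centre line; the grasp point (between the pads) lies env.grip_point_offset behind it (env.grip_point_offset is the distance from the TCP to the grasp point, in mm); y points along the fingers, z is the direction in which the jaws open and shut, and the axes are right-handed (so a half turn about y gives the same grasp; the last joint's range is limited). The gripper opens to 95 mm and grips with 3 to 60 N. Pads are 20 mm wide; open, the fingers measure 119 mm over their backs; the gripper's body (75 mm by 180 mm) begins 59 mm behind the grasp point.
Start: joints at [-1.38, 0.491, 1.559, -0, 1.092, -0.106], TCP at [182.811, -597.685, 214.661] pointing down, gripper open.
Joint ranges: [-3.1, 3.1], [-0.84, 2.19], [0.05, 2.79], [-1.13, 4.28], [0.06, 2.93], [-2.69, 2.69]. Speed limits (rad/s): [2.22, 2.22, 2.79, 3.14, 3.14, 3.14].

## Interface

Orientations are given as [roll, pitch, yaw] about the fixed x, y, z axes, in that order (R = Rz(yaw) Ry(pitch) Rx(roll)).
In Python, from cell import readout, read_camera, env, nets gives the robot as it stands.
- The arm moves only by the tool apply_moves, never from a script. Its argument "increments" is a list of rows, each a list of 3 entries, a list of its own where there are three numbers: the shift along the tool's x, y, z in cm, then the turn, a rotation vector about the tool's x, y, z in degrees, then the finger opening in cm, from 0 to 9.51. A call has exactly 5 rows; each row shifts and turns the pose as measured when the row begins, along the tool's axes as they then stand; what a row does not reach is not made up. A row lasts 1/8 s, in which the tool goes at most 62.5 mm and 10.7 degrees, less where a joint would pass 70% of its speed; a pose out of reach is approached as far as the arm can. A call with a gripper value outside its range is refused whole. The fingers move at their own pace and stop on an object; the grip force is fixed at half the most. Time passes only in rows, so rows that do not move let the fingers close, or fill a call up. It gives the time, the measured TCP pose, the force and the opening at its end, in the units of the state.
- readout.state(): the state, without advancing time (a new reading comes with each control period).
- read_camera(name): name is "scene" or "top" or "wrist"; returns a dict with "img" (400x640x3 uint8, red, green, blue), "vfov" (degrees; the focal length in pixels is half the picture's height over the tangent of half this angle, whatever the lens; pixels are square), "cx", "cy" (the principal point, pixels), "distortion" ([k1, k2, p1, p2, k3] as OpenCV has them; the pictures are not rectified), "rvec" (rotation vector, rad) and "tvec" (3), from world to camera coordinates, as OpenCV has them; the wrist camera has in their place "mount" (4x4, takes a point from camera to tool coordinates, whose origin is the TCP and whose axes are the tool frame's). Camera axes: x right, y down, z forward; pixel columns grow to the right and rows downward; lengths in mm; the calibration is good to about 2 mm. A picture is of the moment at which its call begins: read the wrist's pose just before it. There is no depth.
- env.job_done(): hands the job in, once; it reports no verdict.
Trained networks look in a picture, given as the dict that the camera call returned (one of the last four; its "shot" number tells which), for a name from the list of things; names that differ only in an ending like _2 or _b are one class to them, and where a whole thing is asked for, a point or a joint stands for the part that bears it (a point fixed in the world has none). Each returns a list of dicts, best first, with "confidence" (0 to 1); they miss things now and then, are a little off and sometimes report something else, mostly with a low value. They report only what shows in the picture. A call takes as long as a camera call.
- nets.look_for(picture, thing): "point" ([x, y, z] in mm, in the coordinates of the camera as it stood for that picture, good to about 4 mm: the middle of the surface that is visible of it).
- nets.mark_of(picture, thing): "point" ([x, y, z] in mm, in the coordinates of the camera as it stood for that picture, good to about 4 mm: a listed point, or the origin of a listed thing).
The state is a dict: "t": time; "joints": joint angles; "qvel": joint speeds; "tau": joint torques, N m; "eef_pos": TCP position; "tcp_rot": TCP orientation; "ft_force": force on the tool from outside, world axes, zero at the start; "moment": the same for the moment, N m; "opening": opening from 0.0 (shut) to 1.0 (fully open).
Only numpy, scipy, OpenCV 4.12 (cv2) and the standard library are available. Lean on these libraries where they do the work, as an engineer would, in place of code of your own. Each camera call takes 0.05 s, during which the arm holds its last target. There are 200 camera calls.

## Task

Set out the staining row: stand the brown dropper bottle, the white oil bottle, the small beaker and the little cover-glass box upright on the four dark pads of the aluminium rail, one in the middle of each pad, in order of height, the tallest beside the tall pin and the lowest beside the low stud. Let go of everything, and leave the petri dish and the timer where they stand.

Things in the scene. Friction and masses are not known exactly. Their poses are not given: they have to be found in the camera images.
- dropper_bottle: brown round dropper bottle with a black cap and rubber top, the tallest of the four: 93 mm high, body 32 mm in diameter up to about 60 mm (cap 17 mm, rubber top 11 mm in diameter above 66 mm); stands upright, loose; 0.05 to 0.08 kg. Origin: centre of its underside, z up its axis.
- oil_bottle: small white round bottle with a ribbed white cap, the second tallest: 67 mm high, body 26 mm in diameter up to about 45 mm (cap 14 mm); stands upright, loose; 0.1 to 0.16 kg. Origin: centre of its underside, z up its axis.
- beaker: small clear open beaker, the third tallest: 58 mm high, 44 mm in diameter; stands upright, loose, empty; 0.025 to 0.042 kg. Origin: centre of its underside, z up its axis.
- glass_box: little flat white box of cover glasses with a red frame on its lid, the lowest: 26 x 26 mm and 12 mm high, lid fixed; lies flat, lid up, loose, at any yaw; 0.012 to 0.02 kg. Origin: centre of its underside, x and y square to its sides, z up. Which way it is turned on its pad does not matter.
- rail: flat aluminium rail fixed on the worktop, 360 mm long (its y), 64 mm wide (its x), 8 mm thick, with four flush dark round pads of 56 mm diameter. Origin: centre of its underside, z up; the pads' centres lie on its top (z = 8 mm) at x = 0 and y = -117, -39, +39 and +117 mm.
- tall_pin: upright steel pin fixed on one end of the rail (either end, it changes), 60 mm high above the rail, 14 mm in diameter with a 24 mm foot: marks the end for the tallest item. Stands on the rail's centre line 166 mm from its middle, 49 mm from the nearest pad's centre. Origin: centre of its underside.
- low_stud: low round steel stud fixed on the other end of the rail, 26 mm in diameter, 12 mm high: marks the end for the lowest item. On the rail's centre line 166 mm from its middle. Origin: centre of its underside.
- petri_dish: clear covered petri dish, 56 mm in diameter, 14 mm high, loose bystander, not to be moved. Origin: centre of its underside.
- timer: flat square white timer, 62 x 62 mm, 20 mm high, loose bystander, not to be moved. Origin: centre of its underside.
- microscope_2: large white microscope with black eyepieces, fixed on the worktop to the left of the work: keep the arm clear of it. Origin: on the worktop under its middle; its front is its -x side. About 0.4 m high and 0.2 m wide; foot and stage reach from x = -0.10 to +0.16 m, and the eyepieces overhang the front to x = -0.19 m at heights of 0.3 to 0.39 m.

How it is judged (in metres and radians):
At the end, for the whole second after the job is handed in: Dropper bottle, oil bottle, beaker and cover-glass box stand on the rail in this order from the tall pin to the low stud, each within 12 mm of its pad's centre both along and across the rail, on the rail's top (underside within 4 mm of it), tilted by less than 0.1 rad, at rest and released (((y of tall_pin in the frame of rail above 0 m and y of dropper_bottle in the frame of rail between 0.105 and 0.129 m and y of oil_bottle in the frame of rail between 0.027 and 0.051 m and y of beaker in the frame of rail between -0.051 and -0.027 m and y of glass_box in the frame of rail between -0.129 and -0.105 m) or (y of tall_pin in the frame of rail below 0 m and y of dropper_bottle in the frame of rail between -0.129 and -0.105 m and y of oil_bottle in the frame of rail between -0.051 and -0.027 m and y of beaker in the frame of rail between 0.027 and 0.051 m and y of glass_box in the frame of rail between 0.105 and 0.129 m)) and x of dropper_bottle in the frame of rail between -0.012 and 0.012 m and height (world z) of dropper_bottle between 0.004 and 0.012 m and angle between each of dropper_bottle, oil_bottle, beaker, glass_box's own z axis and vertical below 0.1 rad and linear speed of each of dropper_bottle, oil_bottle, beaker, glass_box below 0.02 m/s and angular speed of each of dropper_bottle, oil_bottle, beaker, glass_box below 0.2 rad/s and contact force between each of dropper_bottle, oil_bottle, beaker, glass_box and the fingers below 0.05 N and x of oil_bottle in the frame of rail between -0.012 and 0.012 m and height (world z) of oil_bottle between 0.004 and 0.012 m and x of beaker in the frame of rail between -0.012 and 0.012 m and height (world z) of beaker between 0.004 and 0.012 m and x of glass_box in the frame of rail between -0.012 and 0.012 m and height (world z) of glass_box between 0.004 and 0.012 m); the robot touches nothing.
It fails at once if petri dish shifted by more than 20 mm (distance of petri_dish from where it was at the start of the episode above 0.02 m).
It fails at once if timer shifted by more than 20 mm (distance of timer from where it was at the start of the episode above 0.02 m).
It also fails if it takes over 109 s, if anything falls off the work surface, if the arm or the gripper's body presses on something with over 40 N, if the wrist force passes 120 N, or if a joint passes its speed limit or range.

## Working session

There is one attempt and no reset: what is moved stays moved. The work goes in short steps, Python scripts to look and compute and a tool call to move; the robot and the scene stay as the last step left them, time stands still between calls to the robot, and variables do not carry over. Pictures are saved under pics/ and viewed, about 12 in all and at most 16, crops included, and the job is handed in when it is done.

Besides the shell and the picture viewer there is one more tool, called after "Emit:" by a JSON object that holds its "name" and its "arguments". apply_moves: Moves the arm, as the interface text tells. Its arguments: {"type":"object","properties":{"increments":{"type":"array"}},"required":["increments"]}

```bash
mkdir -p pics
cat > h.py <<'E'
import numpy as np, cv2
from scipy.spatial.transform import Rotation as Rn
from cell import readout, read_camera, env, nets
def cam(name):
    s=readout.state(); p=read_camera(name)
    if 'mount' in p:
        T=np.eye(4);T[:3,:3]=Rn.from_euler('xyz',s['tcp_rot']).as_matrix();T[:3,3]=s['eef_pos']
        W=T@np.array(p['mount'])
    else:
        R=cv2.Rodrigues(np.array(p['rvec'],float))[0];W=np.eye(4);W[:3,:3]=R.T;W[:3,3]=-R.T@np.array(p['tvec'],float).ravel()
    p['W']=W; return p
def save(p,f): cv2.imwrite('pics/'+f,p['img'][:,:,::-1])
def K(p):
    f=200/np.tan(np.radians(p['vfov'])/2); return np.array([[f,0,p['cx']],[0,f,p['cy']],[0,0,1.]])
def ray(p,uv,z):
    "pixel -> world point at height z"
    x=cv2.undistortPoints(np.array([[uv]],float),K(p),np.array(p['distortion'],float)).ravel()
    d=p['W'][:3,:3]@np.array([*x,1]);o=p['W'][:3,3];return o+d*(z-o[2])/d[2]
def proj(p,X):
    V=np.linalg.inv(p['W']);r=cv2.Rodrigues(V[:3,:3])[0]
    return cv2.projectPoints(np.array(X,float).reshape(-1,1,3),r,V[:3,3],K(p),np.array(p['distortion'],float))[0].reshape(-1,2)
def find(p,n,fn='mark_of',k=2):
    q={a:b for a,b in p.items() if a!='W'}
    return [((p['W']@np.array([*d['point'],1]))[:3].round(1),round(d['confidence'],2)) for d in getattr(nets,fn)(q,n)[:k]]
E
python3 - <<'E'
from h import *
s=readout.state();print(s['t'],s['eef_pos'],s['tcp_rot'],s['opening'],env.grip_point_offset)
T=['dropper_bottle','oil_bottle','beaker','glass_box','rail','tall_pin','low_stud','petri_dish','timer','microscope_2']
for c in ('top','scene','wrist'):
    p=cam(c);save(p,c+'0.png');print(c,p['W'][:3,3].round(),p['vfov'])
    for n in T: print(' ',n,[(list(map(float,a)),b) for a,b in find(p,n)])
print(readout.state()['t'])
E
```

```text
0.0 [ 182.75599057 -597.41343071  214.0536784 ] [-1.57196079e+00  1.24150633e-04 -2.84480489e+00] 0.9994386812302272 18.8
top [ 345.  201. 1106.] 48.063400744845545
  dropper_bottle [([505.2, 305.6, -5.4], 0.63), ([418.6, 159.6, 9.2], 0.2)]
  oil_bottle [([360.0, 270.2, -3.1], 0.5)]
  beaker [([672.7, 167.8, 0.1], 0.75), ([415.2, 162.2, 7.5], 0.61)]
  glass_box [([593.0, 215.7, 2.9], 0.64)]
  rail [([548.6, 51.8, 1.1], 0.83)]
  tall_pin [([419.8, 160.7, 6.3], 0.51)]
  low_stud [([679.9, -47.8, 5.2], 0.49)]
  petri_dish [([610.0, 333.3, -1.8], 0.56)]
  timer [([690.1, 270.5, -0.7], 0.75)]
  microscope_2 [([610.9, 331.2, -2.4], 0.75)]
scene [-109.  601.  570.] 52.96589174378498
  dropper_bottle [([504.9, 306.4, 0.1], 0.75)]
  oil_bottle [([356.6, 263.9, -0.6], 0.7)]
  beaker [([508.1, 308.5, -0.4], 0.34)]
  glass_box [([591.4, 217.7, -4.3], 0.63), ([418.6, 159.0, 7.7], 0.6)]
  rail []
  tall_pin [([418.1, 163.5, 5.6], 0.61)]
  low_stud [([672.2, -43.7, 7.2], 0.37)]
  petri_dish [([612.5, 335.5, 0.8], 0.9)]
  timer [([689.6, 274.4, -3.8], 0.86)]
  microscope_2 []
wrist [ 262. -573.  385.] 71.49149814774603
  dropper_bottle []
  oil_bottle []
  beaker []
  glass_box []
  rail []
  tall_pin []
  low_stud []
  petri_dish []
  timer []
  microscope_2 []
1.65
```

View pics/top0.png

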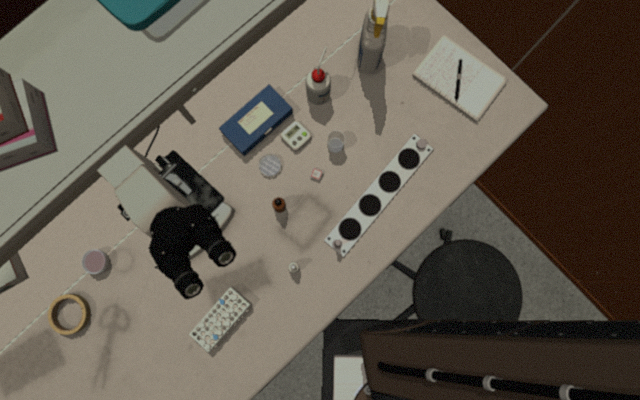

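View pics/scene0.png

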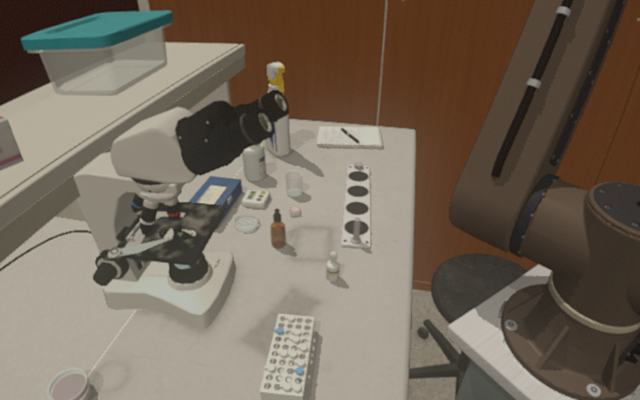

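Run:
```python
from h import *
p=cam('top')
for uv in [(190,290),(220,255),(235,215),(165,150),(165,240)]:
    print('scope',uv,[ray(p,uv,z)[:2].round() for z in (0,350)])
pads=[]
g=cv2.cvtColor(p['img'],cv2.COLOR_RGB2GRAY)
for uv in [(349,229),(370,205),(390,181),(409,159)]:
    sub=g[uv[1]-14:uv[1]+15,uv[0]-14:uv[0]+15]<60
    n,l,st,c=cv2.connectedComponentsWithStats(sub.astype(np.uint8))
    k=1+np.argmax(st[1:,4]);q=c[k]+np.array(uv)-14
    w=ray(p,q,8);pads.append(w);print(q.round(1),st[k,2:],w.round(1))
pads=np.array(pads);print(np.diff(pads,axis=0).round(1),np.linalg.norm(pads[3]-pads[0]),pads.mean(0), np.degrees(np.arctan2(*(pads[0]-pads[3])[[1,0]])))
print(ray(p,(280,212),0),ray(p,(317,175),12), ray(p,(336,142),58),ray(p,(293,267),67),ray(p,(279,202),93))
s=readout.state();print(Rn.from_euler('xyz',s['tcp_rot']).as_matrix().round(3)); print(np.array(cam('wrist')['mount']).round(2))
```

```text
scope (190, 290) [array([296., 514.]), array([312., 415.])]
scope (220, 255) [array([383., 446.]), array([371., 369.])]
scope (235, 215) [array([483., 415.]), array([439., 347.])]
scope (165, 150) [array([645., 605.]), array([550., 477.])]
scope (165, 240) [array([416., 585.]), array([393., 464.])]
[349.6 228.8] [ 22  21 352] [455.7 129.8   8. ]
[369.7 204.8] [ 21  21 338] [516.8  80.9   8. ]
[389.3 181.4] [ 21  20 325] [577.3  32.1   8. ]
[408.5 158.5] [ 20  20 320] [638.1 -16.9   8. ]
[[ 61.1 -48.9   0. ]
 [ 60.5 -48.8   0. ]
 [ 60.9 -49.    0. ]] 234.08932094613914 [546.97278149  56.4694357    8.        ] 141.20816652312087
[493.70463622 302.93188372   0.        ] [587.67751775 213.51506069  12.        ] [660.6223317  169.31974135  58.        ] [358.38774441 261.80403523  67.        ] [504.19047867 297.64786589  93.        ]
[[-0.956  0.     0.292]
 [-0.292 -0.    -0.956]
 [ 0.    -1.     0.   ]]
[[-0.0000e+00  9.6000e-01  2.9000e-01 -8.2390e+01]
 [ 0.0000e+00 -2.9000e-01  9.6000e-01 -1.7076e+02]
 [ 1.0000e+00  0.0000e+00  0.0000e+00 -1.6000e-01]
 [ 0.0000e+00  0.0000e+00  0.0000e+00  1.0000e+00]]
```

Emit:
{"name": "apply_moves", "arguments": {"increments": [[[-4.1, 0, -4.3], [0, 8.5, 0], 9.5], [[-3.5, 0, -4.8], [0, 8.5, 0], 9.5], [[-2.7, 0, -5.3], [0, 0, 0], 9.5], [[-2.7, 0, -5.3], [0, 0, 0], 9.5], [[-2.7, 0, -5.3], [0, 0, 0], 9.5]]}}

```text
t: 2.38
eef_pos: [321.5, -329.4, 213.8]
tcp_rot: [-1.569, 0.001, 3.126]
ft_force: [1.1, 0.1, 0.0]
opening: 0.997
```

Emit:
{"name": "apply_moves", "arguments": {"increments": [[[-2.7, 0, -5.3], [0, 0, 0], 9.5], [[-2.7, 0, -5.3], [0, 0, 0], 9.5], [[-2.7, 0, -5.3], [0, 0, 0], 9.5], [[-2.7, 0, -5.3], [0, 0, 0], 9.5], [[-2.7, 0, -5.3], [0, 0, 0], 9.5]]}}

```text
t: 3.0
eef_pos: [464.4, -57.9, 215.1]
tcp_rot: [-1.567, 0.005, 3.125]
ft_force: [0.7, -1.3, -0.1]
opening: 0.997
```

Emit:
{"name": "apply_moves", "arguments": {"increments": [[[-2.7, 0, -5.3], [0, 0, 0], 9.5], [[-2.7, 0, -5.3], [0, 0, 0], 9.5], [[-2.7, 0, -5.3], [0, 0, 0], 9.5], [[-2.7, 0, -5.3], [0, 0, 0], 9.5], [[-2.7, 0, -5.3], [0, 0, 0], 9.5]]}}

```text
t: 3.62
eef_pos: [607.6, 215.1, 215.9]
tcp_rot: [-1.567, 0.008, 3.126]
ft_force: [1.2, -1.3, 0.4]
opening: 0.999
```

```bash
cat > look.py <<'E'
import sys
from h import *
s=readout.state();print(s['t'],s['eef_pos'].round(1),s['tcp_rot'].round(3),s['joints'].round(2),round(s['opening']*95,1))
p=cam('wrist');save(p,sys.argv[1])
for n in sys.argv[2:]: print(n,'mark',[(list(map(float,a)),b) for a,b in find(p,n)],'look',[(list(map(float,a)),b) for a,b in find(p,n,'look_for',1)])
E
python3 look.py w1.png dropper_bottle beaker glass_box petri_dish timer
```

```text
3.625 [607.6 215.1 215.9] [-1.567  0.008  3.126] [ 0.24  0.52  1.51 -0.01  1.11  1.83] 94.9
dropper_bottle mark [([506.8, 305.0, -1.6], 0.81), ([693.3, 269.4, 3.4], 0.17)] look []
beaker mark [([670.1, 171.0, 0.9], 0.77)] look [([670.1, 165.5, 4.0], 0.82)]
glass_box mark [([591.4, 219.3, 0.0], 0.86)] look [([592.5, 219.7, 14.8], 0.9)]
petri_dish mark [([613.6, 332.5, -1.4], 0.89)] look [([613.6, 339.2, 1.2], 0.97)]
timer mark [([690.0, 269.9, 1.5], 0.73)] look [([692.7, 267.3, 21.3], 0.67)]
```

View pics/w1.png

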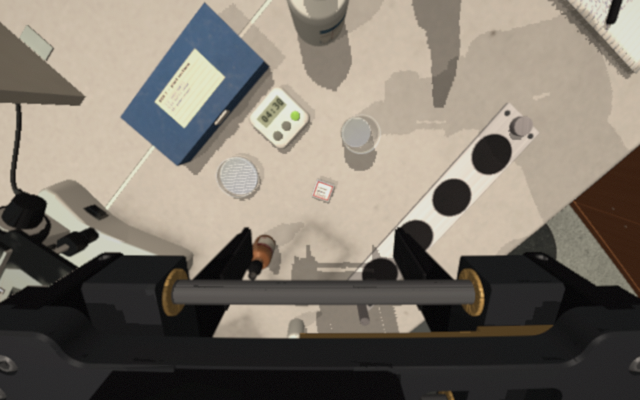

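Run:
```python
from h import *
p=cam('wrist')
for n,X in dict(box=(592,217.5,12),beakb=(671,168.5,0),beakt=(671,168.5,58),p4=(638.1,-16.9,8),p3=(577.3,32.1,8),drop=(506,305,0)).items(): print(n,proj(p,X).round(1))
g=cv2.cvtColor(p['img'],cv2.COLOR_RGB2GRAY)
for uv in [(491,154),(451,197)]:
    sub=g[uv[1]-26:uv[1]+27,uv[0]-26:uv[0]+27]<60
    n,l,st,c=cv2.connectedComponentsWithStats(sub.astype(np.uint8));k=1+np.argmax(st[1:,4]);q=c[k]+np.array(uv)-26
    print('pad',q.round(1),ray(p,q,8).round(1))
# box: white-ish/red region
x0,y0=300,165;sub=p['img'][y0:y0+50,x0:x0+50].astype(int)
cv2.imwrite('pics/box.png',cv2.resize(p['img'][90:215,290:410,::-1],None,fx=5,fy=4.8,interpolation=cv2.INTER_CUBIC))
```

```text
box [[318.7 189.8]]
beakb [[353.7 130.7]]
beakt [[359.2 132.9]]
p4 [[488.2 154. ]]
p3 [[448.4 197. ]]
drop [[262.6 243.5]]
pad [489.1 153. ] [639.4 -18.    8. ]
pad [449.4 196.2] [578.4  30.8   8. ]
```

View pics/box.png

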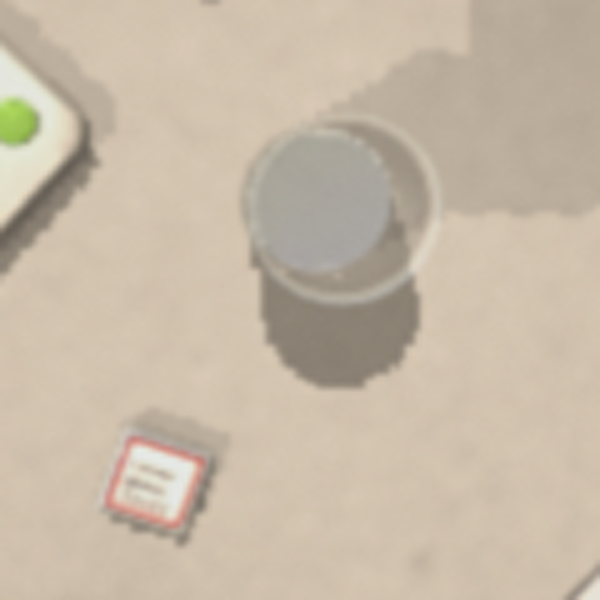

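Run:
```python
from h import *
p=cam('wrist')
for n,uv,z in [('box',(321.3,190),12),('beak top',(358.4,133.3),58),('beak base',(353.6,131.7),1)]: print(n,ray(p,uv,z).round(1))
c=[ray(p,(290+u/5,90+v/4.8),12)[:2] for u,v in [(128,428),(212,452),(183,532),(103,508)]]
for i in range(4):
    d=c[(i+1)%4]-c[i];print(np.linalg.norm(d).round(1),np.degrees(np.arctan2(d[1],d[0])).round(1))
s=readout.state();print(s['tcp_rot'],np.degrees(Rn.from_euler('xyz',s['tcp_rot']).as_matrix()).round(2)[0]/57.3)
```

```text
box [591.7 214.   12. ]
beak top [670.6 169.6  58. ]
beak base [669.8 168.9   1. ]
24.3 -107.9
25.4 160.8
23.6 71.0
24.9 -17.7
[-1.56697444  0.00766435  3.12458679] [-0.99982548  0.00767888 -0.01710297]
```

Emit:
{"name": "apply_moves", "arguments": {"increments": [[[1.5, 4, 0.1], [0, 8.8, 0], 7], [[0, 4, 0], [0, 8.7, 0], 7], [[0, 4, 0], [0, 0, 0], 7], [[0, 4, 0], [0, 0, 0], 7], [[0, 0, 0], [0, 0, 0], 6]]}}

```text
t: 4.9
eef_pos: [593.9, 210.2, 53.7]
tcp_rot: [-1.572, 0.012, 2.807]
ft_force: [-0.6, 0.3, 0.7]
opening: 0.678
```

```bash
python3 look.py w2.png glass_box
python3 - <<'E'
from h import *
p=cam('wrist');print(proj(p,[(591.7,214,12)]))
cv2.imwrite('pics/w2.png',p['img'][150:,:,::-1])
E
```

```text
4.9 [593.9 210.2  53.7] [-1.572  0.012  2.807] [ 0.24  0.68  1.69 -0.01  0.75  2.15] 64.4
glass_box mark [([588.9, 220.0, -1.0], 0.8)] look [([595.4, 218.9, 13.0], 0.83)]
[[321.54612443 225.6646995 ]]
```

View pics/w2.png

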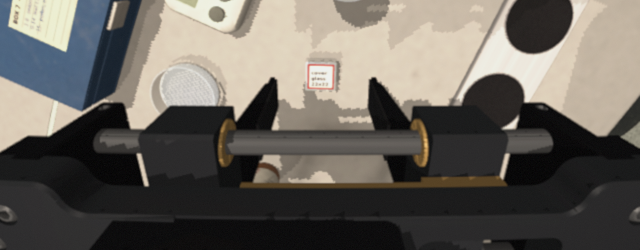

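Emit:
{"name": "apply_moves", "arguments": {"increments": [[[0.3, 2.5, -0.3], [0, 0, -0.7], 6], [[0, 2.2, 0], [0, 0, 0], 5], [[0, 0.3, 0], [0, 0, 0], 4], [[0, 0, 0], [0, 0, 0], 4], [[0, 0, 0], [0, 0, 0], 4]]}}

```text
t: 5.72
eef_pos: [596.2, 215.8, 8.5]
tcp_rot: [-1.579, 0.009, 2.808]
ft_force: [0.1, 0.6, 0.2]
opening: 0.42
```

Emit:
{"name": "apply_moves", "arguments": {"increments": [[[0.35, 0, 0.3], [0, 0, -0.5], 4], [[0, 0.6, 0], [0, 0, 0], 4], [[0, 0, 0], [0, 0, 0], 0], [[0, 0, 0], [0, 0, 0], 0], [[0, 0, 0], [0, 0, 0], 0]]}}

```text
t: 6.35
eef_pos: [592.1, 214.1, 3.2]
tcp_rot: [-1.58, 0.001, 2.808]
ft_force: [0.5, 0.2, -0.5]
opening: 0.271
```

Emit:
{"name": "apply_moves", "arguments": {"increments": [[[0, -5, 0], [0, 0, 0], 0], [[0, -4, 0], [0.5, 0, 0], 0], [[-2.4, 0, 4.1], [0, 0, 0], 0], [[-2.4, 0, 4.1], [0, 0, 0], 0], [[-2.4, 0, 4.1], [0, 0, 0], 0]]}}

```text
t: 6.98
eef_pos: [620.0, 73.2, 96.3]
tcp_rot: [-1.571, 0.002, 2.813]
ft_force: [0.1, -0.6, 0.2]
opening: 0.268
```

Emit:
{"name": "apply_moves", "arguments": {"increments": [[[-2.4, 0, 4.1], [0, 0, 0], 0], [[-2.4, 0, 4.1], [0, 0, 0], 0], [[0, 3, 0], [0, 0, 0], 0], [[0, 2, 0], [0, 0, 0], 0], [[0, 0, 0], [0, 0, 0], 0]]}}

```text
t: 7.6
eef_pos: [640.4, -27.3, 46.0]
tcp_rot: [-1.571, 0.004, 2.808]
ft_force: [-0.4, -0.1, -1.3]
opening: 0.267
```

Emit:
{"name": "apply_moves", "arguments": {"increments": [[[0.5, 0, -0.9], [0, 0, 0], 0], [[0, 2.8, 0], [0, 0, 0], 0], [[0, 0.3, 0], [0, 0, 0], 0], [[0, 0, 0], [0, 0, 0], 0], [[0, 0, 0], [0, 0, 0], 0]]}}

```text
t: 8.22
eef_pos: [640.6, -14.3, 19.6]
tcp_rot: [-1.573, 0.01, 2.81]
ft_force: [0.0, 0.2, 0.6]
opening: 0.266
```

Run:
```python
from h import *
print(readout.state()['eef_pos'])
p=cam('wrist');save(p,'w3.png');print(proj(p,[(638.8,-17.4,8),(577.8,31.5,8),(638.8,-17.4,20)]))
```

```text
[640.57431769 -14.34851062  19.60778173]
[[328.18511453 237.07353589]
 [294.25566097 322.31094582]
 [328.48335107 244.34596776]]
```

View pics/w3.png

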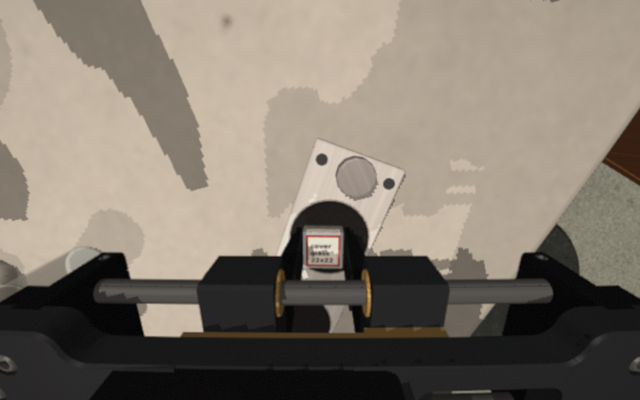

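Emit:
{"name": "apply_moves", "arguments": {"increments": [[[0.1, 0.3, 0.35], [0, 0, -0.5], 0], [[0.1, 0.3, 0], [0, 0, 0], 0], [[0, 0.2, 0], [0, 0, 0], 0], [[0, 0, 0], [0, 0, 0], 0], [[0, 0, 0], [0, 0, 0], 0]]}}

```text
t: 8.9
eef_pos: [637.7, -17.5, 11.9]
tcp_rot: [-1.573, 0.002, 2.81]
ft_force: [0.3, -0.4, 0.3]
opening: 0.268
```

Emit:
{"name": "apply_moves", "arguments": {"increments": [[[0, 0, 0], [0, 0, 0], 5], [[0, 0, 0], [0, 0, 0], 6], [[0, -4, 0], [0, 0, 0], 6], [[0, -5, 0], [0, -9, 0], 6], [[0, 0, 0], [0, -9, 0], 6]]}}

```text
t: 9.52
eef_pos: [637.5, -17.6, 104.2]
tcp_rot: [-1.572, 0.002, 3.132]
ft_force: [-0.5, 0.8, -0.2]
opening: 0.631
```

Emit:
{"name": "apply_moves", "arguments": {"increments": [[[-0.8, 0, -4.6], [0, 0, 0], 6], [[-0.8, 0, -4.6], [0, 0, 0], 6], [[-0.8, 0, -4.6], [0, 0, 0], 6], [[-0.8, 0, -4.6], [0, 0, 0], 6], [[0, 0, 0], [0, -7, 0], 6.4]]}}

```text
t: 10.15
eef_pos: [672.4, 171.2, 106.1]
tcp_rot: [-1.572, 0.005, -3.026]
ft_force: [1.2, -1.2, -0.7]
opening: 0.663
```

Run:
```python
from h import *
s=readout.state();print(s['t'],s['eef_pos'],s['tcp_rot'],s['opening']*95)
p=cam('wrist');save(p,'w4.png');print(proj(p,[(670.2,169.2,0),(670.2,169.2,58),(639,-17.4,20)]),find(p,'beaker'),find(p,'glass_box'),find(p,'timer'),find(p,'petri_dish'))
```

```text
10.15 [672.40627834 171.17996884 106.12855086] [-1.57167162  0.00462851 -3.02564932] 62.97087505662926
[[324.60295332 201.24686016]
 [324.98731146 221.201916  ]
 [498.92545396 255.34504371]] [(array([672. , 173.2,   1.4]), 0.97), (array([690.6, 270.2,   5.8]), 0.38)] [(array([635.2, -13.2,  11.5]), 0.7)] [] [(array([ 6.158e+02,  3.336e+02, -4.000e-01]), 0.78)]
```

View pics/w4.png

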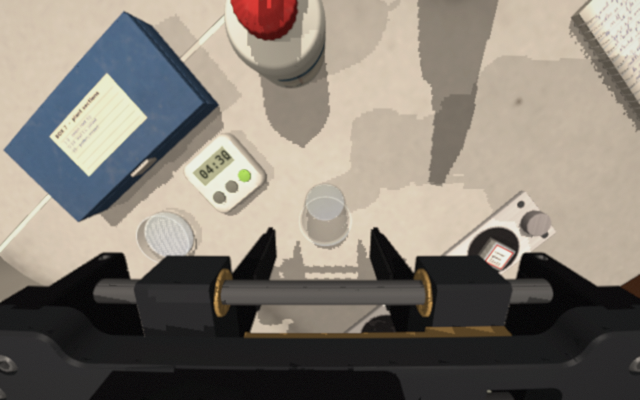

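Emit:
{"name": "apply_moves", "arguments": {"increments": [[[0.3, 4, 0.2], [0, 0, -0.3], 6.4], [[0, 0, 0], [0, 0, 0], 6.4], [[0, 2.5, 0], [0, 0, 0], 6.4], [[0, 2, 0], [0, 0, 0], 6.4], [[0, 0, 0], [0, 0, 0], 6.4]]}}

```text
t: 11.02
eef_pos: [672.6, 162.7, 24.2]
tcp_rot: [-1.572, 0.005, -3.044]
ft_force: [0.7, -0.3, -0.7]
opening: 0.673
```

Emit:
{"name": "apply_moves", "arguments": {"increments": [[[0.25, 0.3, -0.6], [0, 0, 0], 6.4], [[0, 0.2, 0], [0, 0, 0], 6.4], [[0, 0, 0], [0, 0, 0], 4], [[0, 0, 0], [0, 0, 0], 4], [[0, 0, 0], [0, 0, 0], 4]]}}

```text
t: 11.65
eef_pos: [670.8, 169.2, 22.1]
tcp_rot: [-1.572, 0.009, -3.045]
ft_force: [-1.2, -0.0, 0.4]
opening: 0.455
```

Emit:
{"name": "apply_moves", "arguments": {"increments": [[[0, -4, 0], [0, 0, -0.4], 3], [[3.5, 0, 4.2], [0, 0, 0], 3], [[3.5, 0, 4.2], [0, 0, 0], 3], [[3.5, 0, 4.2], [0, 0, 0], 3], [[0, 0, 0], [0, 0, 0], 3]]}}

```text
t: 12.28
eef_pos: [575.8, 30.2, 63.0]
tcp_rot: [-1.571, 0.003, -3.043]
ft_force: [0.6, 0.2, 0.3]
opening: 0.452
```

Emit:
{"name": "apply_moves", "arguments": {"increments": [[[-0.3, 1.5, -0.1], [0, 0, 0], 3], [[0, 0.9, 0], [0, 0, 0], 3], [[0, 0, 0], [0, 0, 0], 3], [[0, 0, 0], [0, 0, 0], 3], [[0, 0, 0], [0, 0, 0], 3]]}}

```text
t: 12.9
eef_pos: [580.5, 33.9, 36.5]
tcp_rot: [-1.572, 0.003, -3.041]
ft_force: [0.4, -0.3, 0.4]
opening: 0.458
```

Run:
```python
from h import *
s=readout.state();print(s['t'],s['eef_pos'],s['tcp_rot'],s['opening']*95)
p=cam('wrist');save(p,'w5.png');print(proj(p,[(578,31.4,8),(639,-17.4,8),(578,31.4,68)]))
```

```text
12.9 [580.48018345  33.88047961  36.53675388] [-1.57157198  0.00345252 -3.0409131 ] 43.46803487709951
[[325.82385421 230.5723768 ]
 [402.09417484 158.82235838]
 [326.86063759 271.85337261]]
```

View pics/w5.png

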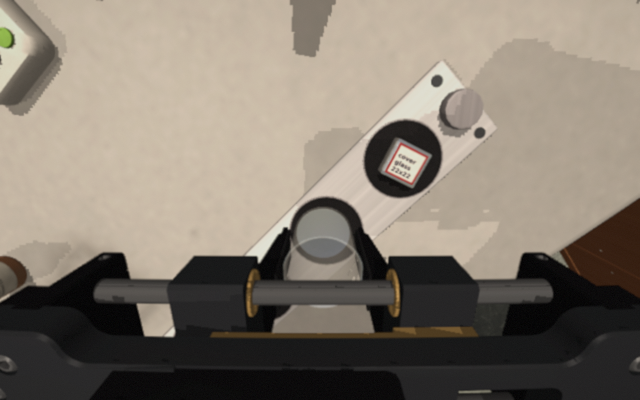

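Emit:
{"name": "apply_moves", "arguments": {"increments": [[[0.1, 0.3, 0.25], [0, 0, 0], 3], [[0, 0.2, 0], [0, 0, 0], 3], [[0, 0.1, 0], [0, 0, 0], 3], [[0, 0, 0], [0, 0, 0], 3], [[0, 0, 0], [0, 0, 0], 3]]}}

```text
t: 13.58
eef_pos: [579.9, 31.0, 30.6]
tcp_rot: [-1.571, 0.004, -3.041]
ft_force: [0.1, -0.1, -0.9]
opening: 0.455
```

Emit:
{"name": "apply_moves", "arguments": {"increments": [[[0, 0, 0], [0, 0, 0], 6.4], [[0, 0, 0], [0, 0, 0], 6.4], [[0, -5, 0], [0, 0, 0], 6.4], [[0, -6, 0], [0, -10, 0], 6.4], [[0, 0, 0], [0, -10, 0], 6.4]]}}

```text
t: 14.2
eef_pos: [579.5, 30.9, 143.5]
tcp_rot: [-1.57, 0.003, -2.683]
ft_force: [0.8, 0.5, -1.1]
opening: 0.674
```

Emit:
{"name": "apply_moves", "arguments": {"increments": [[[0, 0, 0], [0, -10.5, 0], 6.4], [[0, 0, 0], [0, -10.5, 0], 6.4], [[0, 0, 0], [0, -10.5, 0], 6.4], [[0, 0, 0], [0, -3, 0], 6.4], [[0, 0, 0], [0, 0, 0], 6.4]]}}

```text
t: 14.82
eef_pos: [579.6, 30.9, 145.1]
tcp_rot: [-1.566, 0.004, -2.065]
ft_force: [-1.0, -0.2, -0.2]
opening: 0.676
```

Emit:
{"name": "apply_moves", "arguments": {"increments": [[[-4.1, 0, -3.9], [0, 0, 0], 6.4], [[-4.1, 0, -3.9], [0, 0, 0], 6.4], [[-4.1, 0, -3.9], [0, 0, 0], 6.4], [[-4.1, 0, -3.9], [0, 0, 0], 6.4], [[0, 0, 0], [0, 0, 0], 6.4]]}}

```text
t: 15.45
eef_pos: [519.6, 255.1, 145.1]
tcp_rot: [-1.565, 0.005, -2.076]
ft_force: [0.4, 0.3, 0.1]
opening: 0.673
```

Run:
```python
from h import *
s=readout.state();print(s['t'],s['eef_pos'],s['tcp_rot'],s['opening']*95,s['joints'].round(2))
p=cam('wrist');save(p,'w6.png');print(proj(p,[(505.5,304,0),(505.5,304,93)]))
for n in ('dropper_bottle','oil_bottle','petri_dish','tall_pin','beaker'): print(n,find(p,n))
```

```text
15.45 [519.64693763 255.10517487 145.05113032] [-1.56509118  0.00459876 -2.07586591] 63.92517742749955 [ 0.34  0.5   1.75 -0.    0.88  0.85]
[[289.82767562 159.04949699]
 [277.61399719 175.4674175 ]]
dropper_bottle [(array([509.6, 304.5,  -1.7]), 0.69)]
oil_bottle [(array([359.8, 265.8,   0.7]), 0.98)]
petri_dish [(array([610.4, 335.1,  -2.7]), 0.84)]
tall_pin []
beaker []
```

View pics/w6.png

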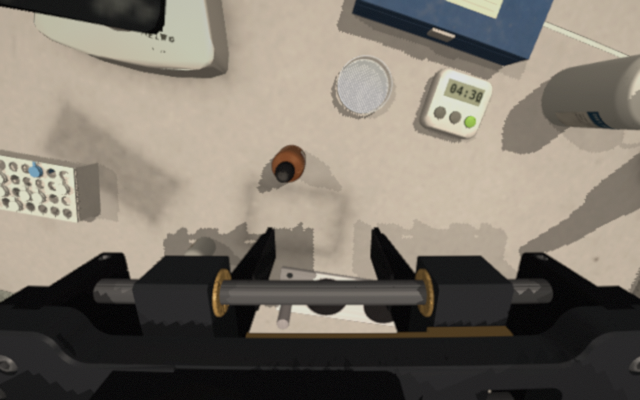

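Run:
```python
from h import *
p=cam('wrist');print(p['W'][:3,3])
for uv in [(225,72),(160,28),(40,35),(200,10)]: print(uv,[ray(p,uv,z)[:2].round() for z in (15,150,250,290)])
print(ray(p,(284,173.5),93))
```

```text
[560.58846796 322.39552851 316.15552768]
(225, 72) [array([498., 408.]), array([526., 370.]), array([547., 341.]), array([555., 330.])]
(160, 28) [array([465., 473.]), array([508., 405.]), array([540., 355.]), array([552., 335.])]
(40, 35) [array([356., 531.]), array([448., 437.]), array([516., 368.]), array([543., 340.])]
(200, 10) [array([508., 466.]), array([532., 401.]), array([549., 354.]), array([556., 335.])]
[512.84836883 298.60305254  93.        ]
```

Emit:
{"name": "apply_moves", "arguments": {"increments": [[[0, 2.2, 0], [-0.3, 0, 0], 6.4], [[-1.8, 0, -1.5], [0, 0, -0.2], 6.4], [[-1.8, 0, -1.5], [0, 0, 0], 6.4], [[0, 0, 0], [0, 0, 0], 6.4], [[0, 0, 0], [0, 0, 0], 6.4]]}}

```text
t: 16.42
eef_pos: [515.0, 293.4, 122.6]
tcp_rot: [-1.57, 0.001, -2.088]
ft_force: [-0.1, 0.1, -0.4]
opening: 0.673
```

Run:
```python
from h import *
s=readout.state();print(s['t'],s['eef_pos'],s['tcp_rot'],s['opening']*95,s['joints'].round(2))
p=cam('wrist');save(p,'w7.png');print(proj(p,[(510.5,302,0),(510.5,302,93)]))
for n in ('dropper_bottle',): print(n,find(p,n))
```

```text
16.425 [515.04532056 293.40420777 122.58385924] [-1.56991643e+00  5.85639478e-04 -2.08834169e+00] 63.932445110224975 [ 0.41  0.55  1.74 -0.    0.85  0.92]
[[314.56610435 189.6975368 ]
 [311.36114761 220.35804469]]
dropper_bottle [(array([508.3, 304.5,  -2.8]), 0.59)]
```

View pics/w7.png

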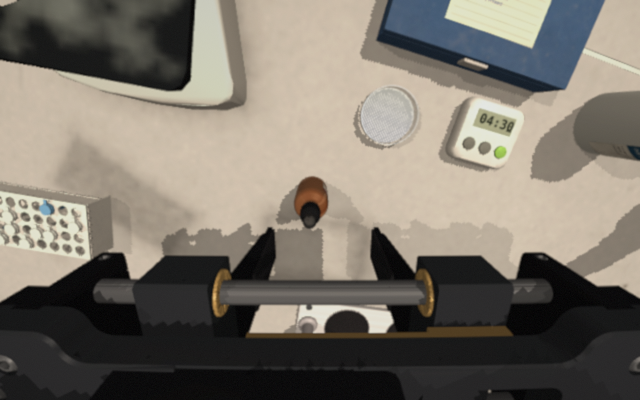

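Emit:
{"name": "apply_moves", "arguments": {"increments": [[[-0.7, 0, -0.85], [0, 0, 0], 6.4], [[0, 2, 0], [0, 0, 0], 6.4], [[0, 3, 0], [0, 0, 0], 6.4], [[0, 0, 0], [0, 0, 0], 6.4], [[0, 0, 0], [0, 0, 0], 6.4]]}}

```text
t: 17.15
eef_pos: [511.7, 304.7, 73.4]
tcp_rot: [-1.568, 0.003, -2.09]
ft_force: [-0.7, -0.2, -0.2]
opening: 0.676
```

Emit:
{"name": "apply_moves", "arguments": {"increments": [[[0, 2.5, 0], [0, 0, 0], 6.4], [[0, 2.4, 0], [0, 0, 0], 6.4], [[0, 0, 0], [0, 0, 0], 6.4], [[0, 0, 0], [0, 0, 0], 3], [[0, 0, 0], [0, 0, 0], 2]]}}

```text
t: 17.77
eef_pos: [514.6, 306.4, 30.0]
tcp_rot: [-1.563, 0.01, -2.09]
ft_force: [1.0, 0.6, -0.2]
opening: 0.521
```

Emit:
{"name": "apply_moves", "arguments": {"increments": [[[0, 0, 0], [0, 0, 0], 2], [[0, 0, 0], [0, 0, 0], 2], [[0, 0, 0], [0, 0, 0], 2], [[0, 0, 0], [0, 0, 0], 2], [[0, 0, 0], [0, 0, 0], 2]]}}

```text
t: 18.4
eef_pos: [515.0, 306.6, 31.3]
tcp_rot: [-1.562, 0.012, -2.09]
ft_force: [-0.0, -0.4, -0.3]
opening: 0.338
```

Emit:
{"name": "apply_moves", "arguments": {"increments": [[[0, -3, 0], [0, 0, 0], 2], [[0, -3, 0], [0, 0, 0], 2], [[5, 0, 1.1], [0, 0, 0], 2], [[5, 0, 1.1], [0, 0, 0], 2], [[0, 0, 0], [0, 10, 0], 2]]}}

```text
t: 19.02
eef_pos: [482.6, 206.2, 91.7]
tcp_rot: [-1.564, 0.012, -2.266]
ft_force: [0.7, 0.0, -1.0]
opening: 0.334
```

Emit:
{"name": "apply_moves", "arguments": {"increments": [[[0, 0, 0], [0, 10, 0], 2], [[0, 0, 0], [0, 10, 0], 2], [[0, 0, 0], [0, 10, 0], 2], [[0, 0, 0], [0, 10, 0], 2], [[0, 0, 0], [0, 10, 0], 2]]}}

```text
t: 19.65
eef_pos: [482.5, 205.2, 92.0]
tcp_rot: [-1.576, 0.013, 3.113]
ft_force: [-0.4, 0.7, -0.5]
opening: 0.336
```

Emit:
{"name": "apply_moves", "arguments": {"increments": [[[1, 0, 3.8], [0, 0, 0], 2], [[1, 0, 3.8], [0, 0, 0], 2], [[0, 2, 0], [0, 0, 0], 2], [[0, 2, 0], [0, 0, 0], 2], [[0, 0, 0], [0, 0, 0], 2]]}}

```text
t: 20.27
eef_pos: [460.7, 127.9, 50.8]
tcp_rot: [-1.577, 0.014, 3.11]
ft_force: [0.2, -0.1, -1.2]
opening: 0.334
```

Run:
```python
from h import *
s=readout.state();print(s['t'],s['eef_pos'],s['tcp_rot'],s['opening']*95,s['joints'].round(2))
p=cam('wrist');save(p,'w8.png');print(proj(p,[(456.6,129,8),(456.6,129,101),(578,31.4,8),(517.3,80,8)]))
for n in ('dropper_bottle','beaker','glass_box'): print(n,find(p,n))
p=cam('top');save(p,'t8.png');cv2.imwrite('pics/t8c.png',cv2.resize(p['img'][130:290,240:440,::-1],None,fx=3,fy=3,interpolation=cv2.INTER_CUBIC))
```

```text
20.275 [460.67222266 127.88297245  50.82015476] [-1.57684784  0.01448147  3.10981917] 31.754948851017737 [0.13 0.54 2.08 0.01 0.51 1.73]
[[322.1534859  225.8499553 ]
 [320.65767225 292.96115271]
 [453.83993331  62.48447108]
 [383.66877408 149.97628354]]
dropper_bottle [(array([452.8, 137.3,  17.3]), 0.72)]
beaker [(array([580.4,  31.1,   6.8]), 0.81)]
glass_box []
```

View pics/w8.png

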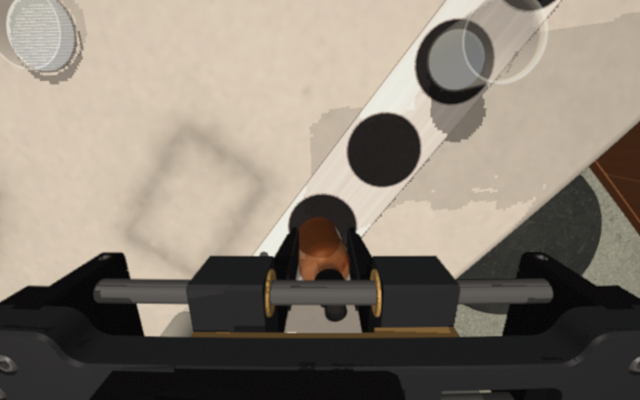

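Run:
```python
from h import *
s=readout.state();R=Rn.from_euler('xyz',s['tcp_rot']).as_matrix();t=np.array(s['eef_pos'])
p=cam('wrist')
for dx in (0,4): print(dx,proj(p,[t+R@np.array([dx,y,0]) for y in (31,0,-29,-40,-62)]).round(0).tolist())
print(R[:,1])
cv2.imwrite('pics/w8c.png',cv2.resize(p['img'][190:330,250:400,::-1],None,fx=4,fy=4,interpolation=cv2.INTER_CUBIC))
```

```text
0 [[323.0, 226.0], [323.0, 243.0], [323.0, 266.0], [323.0, 276.0], [323.0, 302.0]]
4 [[323.0, 231.0], [323.0, 249.0], [323.0, 272.0], [323.0, 282.0], [323.0, 309.0]]
[ 0.01794909  0.00601736 -0.99982079]
```

View pics/w8c.png

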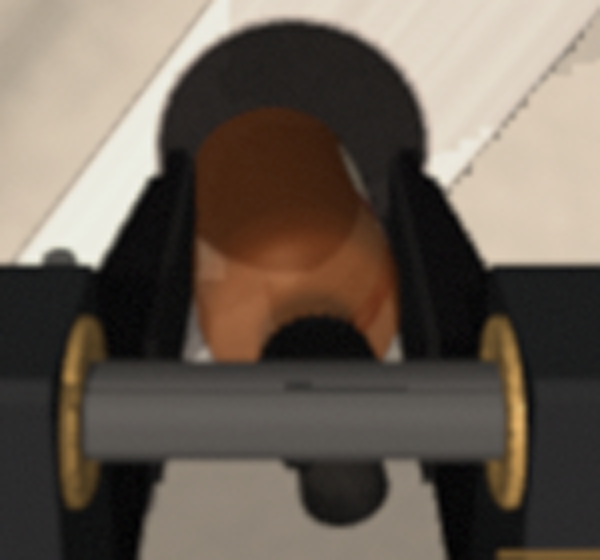

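Emit:
{"name": "apply_moves", "arguments": {"increments": [[[0, 0, 0], [5, 0, 1], 2], [[0, 0, 0], [0, 0, 0], 2], [[0, 0, 0], [0, 0, 0], 2], [[0, 0, 0], [0, 0, 0], 2], [[0, 0, 0], [0, 0, 0], 2]]}}

```text
t: 21.2
eef_pos: [461.9, 128.3, 53.4]
tcp_rot: [-1.493, 0.036, 3.112]
ft_force: [0.8, 0.0, 0.1]
opening: 0.337
```

Run:
```python
from h import *
s=readout.state();print(s['eef_pos'],s['tcp_rot'])
p=cam('wrist');q=proj(p,[(456.6,129,8)])[0];print(q)
im=p['img'][190:330,250:400,::-1]
cv2.imwrite('pics/w9c.png',cv2.resize(im,None,fx=4,fy=4,interpolation=cv2.INTER_CUBIC))
b=ray(p,(320,237.5),19);print('base guess',b)
for dx,dy in ((0,0),(0,8)): print(proj(p,[(456.6+dx,129+dy,20),(456.6+dx,129+dy,112)]))
```

```text
[461.90282591 128.29683657  53.41647039] [-1.49265419  0.03627681  3.11153035]
[318.10669026 227.35318424]
base guess [451.9759334  128.32496454  19.        ]
[[319.04104672 232.6221651 ]
 [331.60157585 303.32735429]]
[[308.98069048 233.20735541]
 [314.87174739 304.58646207]]
```

View pics/w9c.png

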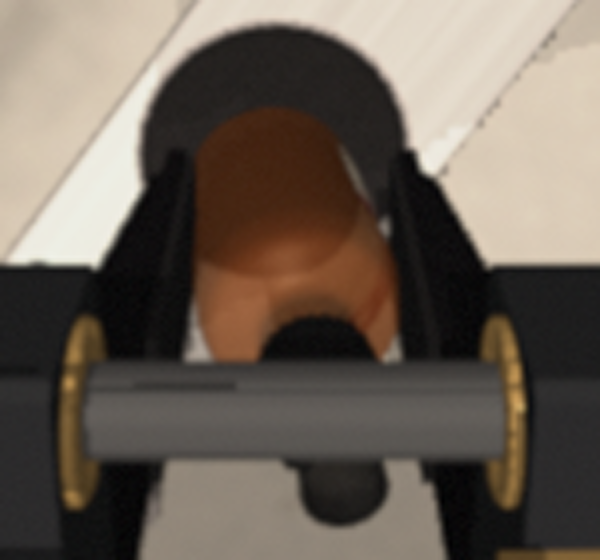

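Emit:
{"name": "apply_moves", "arguments": {"increments": [[[-0.4, 0.5, -0.15], [0, 0, 0], 2], [[0, 0.5, 0], [0, 0, 0], 2], [[0, 0.2, 0], [0, 0, 0], 2], [[0, 0, 0], [0, 0, 0], 2], [[0, 0, 0], [0, 0, 0], 2]]}}

```text
t: 21.88
eef_pos: [466.6, 128.5, 40.2]
tcp_rot: [-1.493, 0.035, 3.111]
ft_force: [-0.5, -0.0, -0.8]
opening: 0.334
```

Run:
```python
from h import *
s=readout.state();R=Rn.from_euler('xyz',s['tcp_rot']).as_matrix();print(s['eef_pos'],s['tcp_rot'],s['ft_force']);print('base',s['eef_pos']+R@np.array([8.5,31.2,-2.3]))
```

```text
[466.61456928 128.52047938  40.21837461] [-1.49280462  0.03540939  3.11112187] [-0.49894381 -0.02446872 -0.83492499]
base [459.22665493 128.60773382   8.65271117]
```

Emit:
{"name": "apply_moves", "arguments": {"increments": [[[0.15, 0, 0], [0, 0, 0], 2], [[0, 0, 0], [0, 0, 0], 3.6], [[0, 0, 0], [0, 0, 0], 4.2], [[0, 0, 0], [0, 0, 0], 4.6], [[0, 0, 0], [0, 0, 0], 4.6]]}}

```text
t: 22.5
eef_pos: [465.2, 128.7, 40.6]
tcp_rot: [-1.493, 0.036, 3.111]
ft_force: [-0.4, -0.2, -0.4]
opening: 0.481
```

Run:
```python
from h import *
s=readout.state();print(s['eef_pos'],s['tcp_rot'],s['opening']*95,s['ft_force'])
p=cam('wrist')
im=p['img'][190:330,250:400,::-1]
cv2.imwrite('pics/w10c.png',cv2.resize(im,None,fx=4,fy=4,interpolation=cv2.INTER_CUBIC))
print(proj(p,[(456.6,129,8),(456.6,129,68),(456.6,129,101)]))
```

```text
[465.16812683 128.66212346  40.56752738] [-1.49297828  0.03624673  3.11125497] 45.705705346861215 [-0.35327863 -0.1612409  -0.38413724]
[[319.72895705 236.82468631]
 [326.58944728 275.768685  ]
 [332.90937752 311.58031682]]
```

View pics/w10c.png

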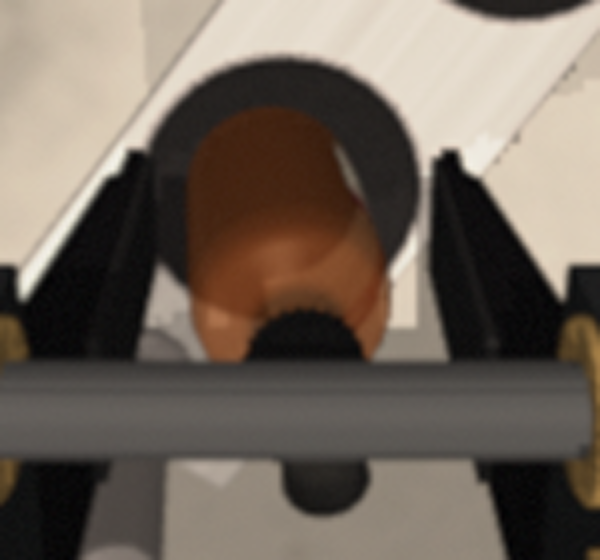

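Emit:
{"name": "apply_moves", "arguments": {"increments": [[[0, 0, 0], [0, 0, 0], 7], [[0, 0, 0], [-5, 0, -2], 7], [[0, -3, 0], [0, 0, 0], 7], [[0, -5, 0], [0, 0, 0], 7], [[0, 0, 0], [0, 0, 0], 7]]}}

```text
t: 23.18
eef_pos: [465.1, 127.8, 122.3]
tcp_rot: [-1.583, -0.001, 3.11]
ft_force: [-0.1, -0.4, 0.4]
opening: 0.734
```

Run:
```python
from h import *
s=readout.state();print(s['eef_pos'],s['tcp_rot'])
for c in ('wrist','top','scene'):
    p=cam(c);print(c,find(p,'dropper_bottle'),find(p,'oil_bottle'))
```

```text
[465.08796718 127.77989017 122.26605083] [-1.58339824e+00 -8.66958100e-04  3.11037069e+00]
wrist [(array([461.9, 131.6,   6.9]), 0.76)] []
top [] [(array([357.9, 265.8,  -0.6]), 0.63)]
scene [(array([454.9, 137.3,   6.9]), 0.86)] [(array([358.9, 261.9,  -0.4]), 0.58)]
```

Emit:
{"name": "apply_moves", "arguments": {"increments": [[[5, 0, -2.5], [0.7, 0, 0], 7], [[4.5, 0, -3.5], [0, 0, 0], 7], [[0, 2, 0], [0, 0, 0], 7], [[0, 1, 0], [0, 0, 0], 7], [[0, 0, 0], [0, 0, 0], 7]]}}

```text
t: 24.25
eef_pos: [368.1, 192.1, 88.1]
tcp_rot: [-1.569, -0.008, 3.11]
ft_force: [-0.6, 0.6, -0.1]
opening: 0.738
```

Run:
```python
from h import *
s=readout.state();print(s['eef_pos'],s['tcp_rot'],s['joints'].round(2))
p=cam('wrist');save(p,'w11.png');print(find(p,'oil_bottle'),find(p,'dropper_bottle'),proj(p,[(359,265.5,0),(359,265.5,67),(456.6,129,8),(456.6,129,101)]))
```

```text
[368.07360172 192.05782677  88.12489535] [-1.56939618 -0.00830353  3.10973219] [0.32 0.41 2.18 0.   0.55 1.92]
[(array([359.8, 266.8,   3. ]), 0.68)] [(array([460.5, 135.8,   7.2]), 0.87)] [[249.05720715 213.91220851]
 [227.01769913 244.30400887]
 [393.19257999 105.63555599]
 [435.2265011  101.10312504]]
```

View pics/w11.png

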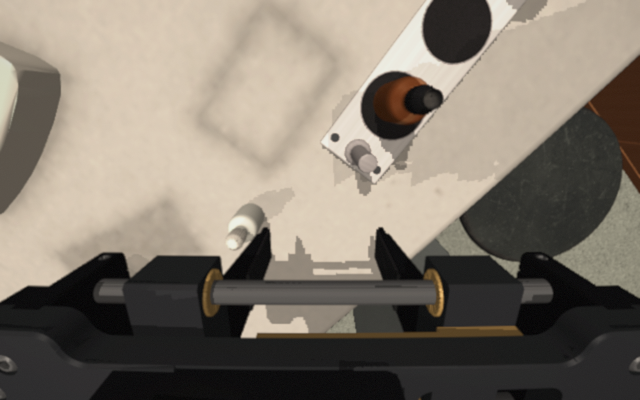

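Emit:
{"name": "apply_moves", "arguments": {"increments": [[[0.5, 0, -3.5], [0, 0, 0.4], 7], [[0.5, 0, -3.5], [0, 0, 0], 7], [[0, 0, 0], [0, 0, 0], 7], [[0, 0, 0], [0, 0, 0], 7], [[0, 0, 0], [0, 0, 0], 7]]}}

```text
t: 25.02
eef_pos: [362.9, 262.4, 90.4]
tcp_rot: [-1.571, 0.003, 3.105]
ft_force: [-0.9, -0.2, 0.6]
opening: 0.74
```

Run:
```python
from h import *
s=readout.state();print(s['eef_pos'],s['tcp_rot'],s['joints'].round(2))
p=cam('wrist');save(p,'w12.png');print(find(p,'oil_bottle'),proj(p,[(359.5,263,0),(359.5,263,67)]))
cv2.imwrite('pics/w12c.png',cv2.resize(p['img'][170:330,230:410,::-1],None,fx=3,fy=3,interpolation=cv2.INTER_CUBIC))
```

```text
[362.9415715  262.35847583  90.38034857] [-1.57114574e+00  2.89317395e-03  3.10454975e+00] [ 0.48  0.44  2.11 -0.    0.59  2.09]
[(array([357.8, 265.7,   0.6]), 0.82)] [[322.50033957 206.65420279]
 [322.39014717 234.06047808]]
```

View pics/w12c.png

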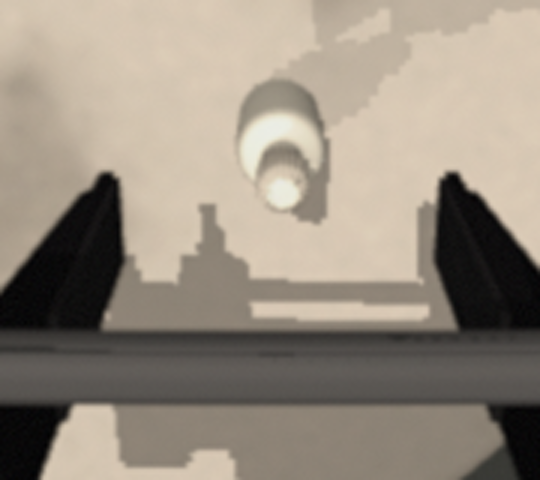

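Emit:
{"name": "apply_moves", "arguments": {"increments": [[[0.4, 2.5, 0], [0, 0, 0], 6], [[0.1, 2.5, 0], [0, 0, 0], 5], [[0.1, 1.5, 0], [0, 0, 0], 4.2], [[0, 0, 0], [0, 0, 0], 4.2], [[0, 0, 0], [0, 0, 0], 4.2]]}}

```text
t: 25.75
eef_pos: [358.4, 261.0, 24.6]
tcp_rot: [-1.572, 0.004, 3.101]
ft_force: [0.6, 0.1, 0.6]
opening: 0.445
```

Emit:
{"name": "apply_moves", "arguments": {"increments": [[[-0.1, 0.8, -0.1], [0, 0, 0], 4.2], [[0, 0.4, 0], [0, 0, 0], 3.5], [[0, 0, 0], [0, 0, 0], 3], [[0, 0, 0], [0, 0, 0], 2.7], [[0, 0, 0], [0, 0, 0], 1]]}}

```text
t: 26.38
eef_pos: [360.2, 262.2, 13.1]
tcp_rot: [-1.573, 0.006, 3.101]
ft_force: [-0.2, -0.2, -2.1]
opening: 0.264
```

Emit:
{"name": "apply_moves", "arguments": {"increments": [[[0, 0, 0], [0, 0, 0], 1], [[0, 0, 0], [0, 0, 0], 1], [[0, -2.5, 0], [0, 0, 0], 1], [[0, -3, 0], [0, 0, 0], 1], [[0, 0, 0], [0, 0, 0], 1]]}}

```text
t: 27.0
eef_pos: [359.6, 262.0, 69.1]
tcp_rot: [-1.573, 0.005, 3.101]
ft_force: [0.2, -0.5, -2.0]
opening: 0.257
```

Run:
```python
from h import *
s=readout.state();print(s['eef_pos'],s['tcp_rot'],s['joints'].round(2))
p=cam('wrist');R=Rn.from_euler('xyz',s['tcp_rot']).as_matrix();t=s['eef_pos']
print(proj(p,[t+R@np.array([0,y,0]) for y in (13,-54)]))
cv2.imwrite('pics/w13c.png',cv2.resize(p['img'][190:330,250:400,::-1],None,fx=3,fy=3,interpolation=cv2.INTER_CUBIC))
```

```text
[359.55494428 261.99505928  69.08541747] [-1.57250844  0.00534735  3.10078606] [ 0.48  0.48  2.14 -0.    0.52  2.1 ]
[[323.08496569 235.41265405]
 [323.23532432 291.72689845]]
```

Emit:
{"name": "apply_moves", "arguments": {"increments": [[[-5.4, 0, 0.8], [0, 0, 0], 1], [[-5.4, 0, 0.8], [0, 0, 0], 1], [[-5.4, 0, 0.8], [0, 0, 0], 1], [[0, 0, 2.5], [0, 0, 0], 1], [[0, 0, 0], [0, 0, 0], 1]]}}

```text
t: 27.68
eef_pos: [521.7, 203.8, 61.5]
tcp_rot: [-1.569, -0.003, 3.102]
ft_force: [-0.0, 1.1, -1.2]
opening: 0.261
```

Emit:
{"name": "apply_moves", "arguments": {"increments": [[[0, 0, 4.1], [0, 0, 0], 1], [[0, 0, 4.1], [0, 0, 0], 1], [[-0.1, 0, 4.1], [0, 0, 0], 1], [[0, 2, 0], [0, 0, 0], 1], [[0, 0, 0], [0, 0, 0], 1]]}}

```text
t: 28.3
eef_pos: [516.0, 80.3, 37.2]
tcp_rot: [-1.569, -0.007, 3.104]
ft_force: [0.4, 0.8, -1.3]
opening: 0.262
```

Run:
```python
from h import *
s=readout.state();print(s['eef_pos'],s['tcp_rot'],s['opening']*95)
p=cam('wrist');R=Rn.from_euler('xyz',s['tcp_rot']).as_matrix();t=s['eef_pos']
print('axis proj',proj(p,[t+R@np.array([0,y,0]) for y in (13,-32,-54)]).round(1).tolist(),'pad',proj(p,[(517.3,80.2,8)]).round(1))
im=p['img'].astype(int)
for r in range(205,335,6):
    row=im[r,270:380]; print(r,''.join('#' if v.min()>150 else ('.' if v.max()>75 else ' ') for v in row[::2]))
print(find(p,'oil_bottle'),find(p,'dropper_bottle'),find(p,'beaker'))
```

```text
[516.04828074  80.26100349  37.18767981] [-1.56883065 -0.00739801  3.10424442] 24.906731737549663
axis proj [[323.1, 235.4], [323.2, 268.2], [323.2, 291.7]] pad [[323. 225.]]
205 ############.                            .###########..
211 ##########.                                .###########
217 #########.                                  .##########
223 #########              .......               .#######.#
229 #########.         ...............           ##########
235 ##########        .................         ####.######
241 ##########        ..................        ###########
247 ########.        ....############...         .#########
253 #######          .#################..          .#######
259                 ......####...#######..                 
265                 ................#####.                 
271      ..          ....................         ..       
277     ...         ......................        ...      
283     ..                                         ...     
289     .. ........................................ ..     
295     ........................................... ..     
301     .. ........................................ ..     
307     ...       .........................       ....     
313     ..       ............................      ...     
319             .............................              
325             ..............................             
331            ...............................     ........
[(array([513.4,  83.5,  25.7]), 0.63)] [] [(array([580.6,  34.7,   7.7]), 0.74)]
```

Emit:
{"name": "apply_moves", "arguments": {"increments": [[[-0.15, 0.8, 0], [0, 0, 0], 1], [[0, 0.6, 0], [0, 0, 0], 1], [[0, 0.1, 0], [0, 0, 0], 1], [[0, 0, 0], [0, 0, 0], 1], [[0, 0, 0], [0, 0, 0], 1]]}}

```text
t: 29.12
eef_pos: [519.0, 81.6, 23.6]
tcp_rot: [-1.569, -0.003, 3.107]
ft_force: [-0.8, 0.4, -0.8]
opening: 0.261
```

Emit:
{"name": "apply_moves", "arguments": {"increments": [[[0.05, 0.2, 0.1], [0, 0, 0], 1], [[0, 0.03, 0], [0, 0, 0], 1], [[0, 0, 0], [0, 0, 0], 1], [[0, 0, 0], [0, 0, 0], 1], [[0, 0, 0], [0, 0, 0], 1]]}}

```text
t: 29.75
eef_pos: [518.5, 80.5, 21.4]
tcp_rot: [-1.569, -0.002, 3.107]
ft_force: [-0.2, -0.5, -1.0]
opening: 0.263
```

Release, then rise.

Emit:
{"name": "apply_moves", "arguments": {"increments": [[[0, 0, 0], [0, 0, 0], 3], [[0, 0, 0], [0, 0, 0], 4.2], [[0, 0, 0], [0, 0, 0], 4.6], [[0, -3, 0], [0, 0, 0], 4.6], [[0, -4, 0], [0, 0, 0], 4.6]]}}

```text
t: 30.38
eef_pos: [517.6, 80.5, 90.8]
tcp_rot: [-1.569, -0.007, 3.107]
ft_force: [0.2, -0.5, 0.3]
opening: 0.487
```

Emit:
{"name": "apply_moves", "arguments": {"increments": [[[0, -5, 0], [0, 0, 0], 4.6], [[0, -4, 0], [0, 0, 0], 4.6], [[3, 0, 3], [0, 0, 0], 4.6], [[3, 0, 3], [0, 0, 0], 4.6], [[0, 0, 0], [0, 0, 0], 4.6]]}}

```text
t: 31.0
eef_pos: [455.4, 21.7, 187.4]
tcp_rot: [-1.569, -0.001, 3.108]
ft_force: [0.3, 0.5, -0.7]
opening: 0.482
```

Run:
```python
from h import *
s=readout.state();print(s['t'],s['eef_pos'],s['tcp_rot'],s['opening']*95)
P=np.array([[456.6,129.],[517.3,80.2],[578,31.4],[638.8,-17.4]]);u=(P[0]-P[3])/np.linalg.norm(P[0]-P[3])
for c in ('wrist','top','scene'):
    p=cam(c);save(p,c+'_end.png')
    for n,q in zip(('dropper_bottle','oil_bottle','beaker','glass_box'),P):
        r=find(p,n)
        print(c,n,[(a.tolist(),b,'along/across',round(float((a[:2]-q)@u),1),round(float((a[:2]-q)@[-u[1],u[0]]),1)) for a,b in r])
    print(find(p,'petri_dish',k=1),find(p,'timer',k=1))
    if c=='wrist':
        print('pads',proj(p,[(*q,8) for q in P]).round(0).tolist(),'tops',proj(p,[(*q,8+h) for q,h in zip(P,(93,67,58,12))]).round(0).tolist())
```

```text
31.0 [455.40460364  21.67019468 187.41547071] [-1.56867509e+00 -7.39970978e-04  3.10776725e+00] 45.82568295933117
wrist dropper_bottle [([460.8, 130.5, 6.0], 0.72, 'along/across', -2.3, -3.8)]
wrist oil_bottle [([519.0, 82.2, 10.6], 0.91, 'along/across', -0.1, -2.6)]
wrist beaker [([582.3, 31.9, 8.3], 0.59, 'along/across', -3.0, -3.1), ([551.3, 53.1, -0.4], 0.44, 'along/across', 34.4, -0.2)]
wrist glass_box [([635.8, -11.8, 5.0], 0.8, 'along/across', 5.8, -2.5)]
[(array([610.9, 335.9,   1.1]), 0.67)] []
pads [[240.0, 184.0], [274.0, 135.0], [311.0, 81.0], [352.0, 21.0]] tops [[213.0, 206.0], [262.0, 139.0], [309.0, 73.0], [353.0, 18.0]]
top dropper_bottle [([454.1, 131.7, 4.6], 0.46, 'along/across', 3.6, -0.5)]
top oil_bottle [([516.2, 86.0, 8.9], 0.44, 'along/across', 4.5, -3.8)]
top beaker [([579.2, 31.0, 5.6], 0.66, 'along/across', -1.2, -0.4)]
top glass_box [([636.3, -17.1, 11.6], 0.59, 'along/across', 2.1, 1.3), ([686.4, 270.3, -1.6], 0.39, 'along/across', 143.1, -254.1)]
[(array([611.6, 331.9,  -2.6]), 0.94)] [(array([690.5, 271.6,  -0. ]), 0.62)]
scene dropper_bottle [([459.5, 133.3, 8.4], 0.83, 'along/across', 0.4, -5.2)]
scene oil_bottle [([515.7, 82.0, 9.7], 0.4, 'along/across', 2.4, -0.4)]
scene beaker [([580.4, 31.3, 6.1], 0.81, 'along/across', -1.9, -1.4)]
scene glass_box [([670.4, -44.7, 9.6], 0.51, 'along/across', -41.7, 1.5), ([610.6, 335.1, 2.2], 0.28, 'along/across', 242.8, -257.1)]
[(array([6.133e+02, 3.372e+02, 3.000e-01]), 0.8)] [(array([693.5, 272. ,  -4.2]), 0.75)]
```

```bash
python3 -c "
from cell import env,readout
print(env.job_done(), readout.state()['t'])"
```

```text
the job is handed in; nothing more can be done
the job is handed in; nothing more can be done
```

I set out the staining row and handed the job in at about 31 s of the 109 s allowed. From the tall pin to the low stud it runs dropper bottle, oil bottle, beaker, cover-glass box. All four are released, and the arm has been raised clear.

**Position:** The last camera checks put each item within about 6 mm of its pad's centre, against the 12 mm limit. The underside heights came out near the rail's 8 mm top, within the networks' error of about 4 mm.

**Bystanders:** The petri dish and the timer read where they stood at the start, within about 5 mm, which is the networks' noise.

**Tilt in the grip:** The dropper bottle hung tilted in the gripper by about 0.09 rad. I levelled it with the wrist before setting it down, and the pictures afterwards show it upright.

**Checks that disagreed or were missed:**
- In the final scene view, the network reported the glass box about 42 mm off, where the low stud stands. The wrist and top views put it on its pad, so I took that as a false detection.
- The wrist camera placed everything about 3 mm to one side across the rail, which I put down to calibration.
- I had used up the 16 pictures before the oil bottle went down. I checked its grip and placing with a pixel printout and the networks, not by eye.

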